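Sort the pottery bench into its trays

TASK

Tidy the loose handful on the bench into the wooden trays: stand the two film canisters upright, one in each bay of the two-bay tray, lay the two modelling sticks flat on the floor of the long undivided tray, lengthwise and side by side, and stand the clay whistle upright in the small square tray. Leave the spice jar and the clay lump standing where they are.

Things in the scene. Friction and masses are not known exactly. Their poses are not given: they have to be found in the camera images.
- canister_1: film canister, round, white paper round the body, black snap lid, standing; body 32 mm across, lid 37 mm across, 53 mm high, lid is the top 13 mm; origin at the centre of its underside, z up; about 35 g; same kind as canister_2
- canister_2: film canister, round, white paper round the body, black snap lid, standing; body 32 mm across, lid 37 mm across, 52 mm high, lid is the top 13 mm; origin at the centre of its underside, z up; about 25 g; same kind as canister_1
- whistle: small glazed brown clay animal whistle, standing; 30 (x) x 46 (y) x 46 mm high; solid from x = -14 to 15 mm and y = -11 to 23 mm, so take it at y = +6 mm, fingers closing along x; origin on its underside, z up; about 45 g
- stick_1: pale wooden modelling stick lying flat on the 7 mm thick glass plate to the right, straight, tapering to both ends, 130 mm long along its y axis, 12 mm wide and 12 mm thick; origin at the middle of its underside; about 18 g; identical to stick_2
- stick_2: pale wooden modelling stick lying flat on the 7 mm thick glass plate to the right, straight, tapering to both ends, 130 mm long along its y axis, 12 mm wide and 12 mm thick; origin at the middle of its underside; about 18 g; identical to stick_1
- stick_tray: long undivided tray for the sticks: fixed low wooden tray with plywood floor 4 mm thick and 6 mm thick walls whose rim is 16 mm above the bench; origin under its centre at bench level, z up; inner floor 88 mm (x) by 160 mm (y, its long axis)
- canister_tray: two-bay tray for the canisters: fixed low wooden tray with plywood floor 4 mm thick and 6 mm thick walls whose rim is 16 mm above the bench; origin under its centre at bench level, z up; a 6 mm wall across its middle, as high as the rim, leaves two bays, each 64 mm square, their centres at y = +35 mm and y = -35 mm of its origin; long axis y
- whistle_tray: small square tray for the whistle: fixed low wooden tray with plywood floor 4 mm thick and 6 mm thick walls whose rim is 16 mm above the bench; origin under its centre at bench level, z up; inner floor 76 by 76 mm. (A steel rack stands along the back, 0.1 m beyond the trays; its shelf 270 to 306 mm above the bench blocks an arm that swings across far out)
- spice_jar: bystander, to be left alone: small clear jar with cream powder and a pale cap, 45 mm across, 80 mm high, standing; origin at the centre of its underside
- clay_lump: bystander, to be left alone: dark broken lump of clay, about 78 x 96 x 53 mm; origin at the centre of its underside
Mind the look-alikes: they are no part of the job. Leave any green look-alike of the canister_1 alone.

How it is judged (in metres and radians):
At the end, for the whole second after the job is handed in: One canister upright (0.15 rad) in each bay, within 22 mm of its centre per axis; both sticks flat (0.1 rad) on the long tray's floor, along it within 0.35 rad; whistle upright (0.15 rad) on the square tray's floor; all at rest. Jar and clay lump within 30 mm of their start ((((x of canister_1 in the frame of canister_tray between -0.022 and 0.022 m and z of canister_1 in the frame of canister_tray between -0.004 and 0.011 m and y of canister_1 in the frame of canister_tray between 0.013 and 0.057 m and angle between canister_1's own z axis and vertical below 0.15 rad and linear speed of canister_1 below 0.02 m/s) and (x of canister_2 in the frame of canister_tray between -0.022 and 0.022 m and z of canister_2 in the frame of canister_tray between -0.004 and 0.011 m and y of canister_2 in the frame of canister_tray between -0.057 and -0.013 m and angle between canister_2's own z axis and vertical below 0.15 rad and linear speed of canister_2 below 0.02 m/s)) or ((x of canister_1 in the frame of canister_tray between -0.022 and 0.022 m and z of canister_1 in the frame of canister_tray between -0.004 and 0.011 m and y of canister_1 in the frame of canister_tray between -0.057 and -0.013 m and angle between canister_1's own z axis and vertical below 0.15 rad and linear speed of canister_1 below 0.02 m/s) and (x of canister_2 in the frame of canister_tray between -0.022 and 0.022 m and z of canister_2 in the frame of canister_tray between -0.004 and 0.011 m and y of canister_2 in the frame of canister_tray between 0.013 and 0.057 m and angle between canister_2's own z axis and vertical below 0.15 rad and linear speed of canister_2 below 0.02 m/s))) and x of stick_1 in the frame of stick_tray between -0.046 and 0.046 m and y of stick_1 in the frame of stick_tray between -0.03 and 0.03 m and z of stick_1 in the frame of stick_tray between -0.004 and 0.011 m and angle between the y axis of each of stick_1, stick_2 and the y axis of stick_tray, either way round below 0.35 rad and angle between stick_1's own y axis and vertical between 1.47 and 1.67 rad and linear speed of each of stick_1, stick_2, whistle below 0.02 m/s and x of stick_2 in the frame of stick_tray between -0.046 and 0.046 m and y of stick_2 in the frame of stick_tray between -0.03 and 0.03 m and z of stick_2 in the frame of stick_tray between -0.004 and 0.011 m and angle between stick_2's own y axis and vertical between 1.47 and 1.67 rad and x of whistle in the frame of whistle_tray between -0.034 and 0.034 m and y of whistle in the frame of whistle_tray between -0.034 and 0.034 m and z of whistle in the frame of whistle_tray between -0.004 and 0.011 m and angle between whistle's own z axis and vertical below 0.15 rad and distance of each of spice_jar, clay_lump from where it was at the start of the episode below 0.03 m); the robot touches nothing.
It fails at once if the spice jar or the clay lump is pushed 30 mm or more from its place, or the jar is knocked over (distance of any of spice_jar, clay_lump from where it was at the start of the episode above 0.03 m or angle between spice_jar's own z axis and vertical above 0.5 rad).
It also fails if it takes over 128 s, if anything falls off the work surface, if the arm or the gripper's body presses on something with over 40 N, if the wrist force passes 120 N, or if a joint passes its speed limit or range.

ROBOT

A 6-joint arm with a two-finger parallel gripper is mounted at the origin on the work surface; the furniture and walls round the work are solid. World frame = base frame: x ahead of the robot, y to its left, z up, the work surface at z = 0. Lengths are in mm, angles in degrees, forces in N, time in s.
With the tool pointing down it reaches from about 300 to 850 mm from the base axis. Payload 4.2 kg.
Tool frame: the origin (TCP) lies between the finger pads; the fingertips stand 14 mm ahead of it and the grasp point (between the pads) lies 5 mm behind it; z points along the fingers, y is the line along which they close (so a half turn about z gives the same grasp; the last joint's range is limited). The gripper opens to 91 mm and grips with 3 to 60 N. Pads are 32 mm wide; open, the fingers measure 118 mm over their backs; the gripper's body (76 mm by 178 mm) begins 60 mm behind the grasp point.
Start: joints at [74.255, 18.312, 89.639, -0, 72.044, -1.146], TCP at [144.931, 556.45, 227.976] pointing down, gripper open.
Joint ranges: [-177.97, 177.97], [-48.28, 115.42], [12.27, 149.76], [-77.06, 257.06], [2.81, 150.46], [-146.56, 146.56]. Speed limits (degrees/s): [147.25, 147.25, 180, 180, 180, 180].

INTERFACE

Orientations are given as [roll, pitch, yaw] about the fixed x, y, z axes, in that order (R = Rz(yaw) Ry(pitch) Rx(roll)).
In Python, from workcell import * gives the robot as it stands. The module is installed in compiled form; this text tells all that it offers.
- The arm moves only by the tool send_rows, never from a script. Its argument "deltas" is a list of rows, each a list of 2 entries, a list of its own where there are three numbers: the shift along the tool's x, y, z normalised to -1 to 1, where 1 is 0.5 m, then the turn, a rotation vector about the tool's x, y, z normalised to -1 to 1, where 1 is 0.5 rad. A call has 1 to 10 rows; each row shifts and turns the commanded pose from where the row before left it, along the tool's axes as they then stand; what a row does not reach is not made up. A row lasts 1/10 s, in which the tool goes at most 50 mm and 8.59 degrees, less where a joint would pass 70% of its speed; a pose out of reach is approached as far as the arm can. A call with a number of a shift or a turn outside -1 to 1 is refused whole. A call with a gripper value outside its range is refused whole. "grip" is the closure, from 0 (fully open) to 1 (shut), set as the call begins (left out, the last holds). The fingers move at their own pace and stop on an object; "grip_force" is the grip in N (left out, the last holds). Time passes only in rows, so rows that do not move let the fingers close. It gives the time, the measured TCP pose, the force, the opening and the grip force at its end, in the units of the state.
- state(): the state, without advancing time (a new reading comes with each control period).
- grab_frame(name): name is "scene" or "top"; returns the picture (420x560x3 uint8, red, green, blue); there is no depth.
- calibration(name): a dict with "mtx" (3x3 intrinsics, pixels), "D" ([k1, k2, p1, p2, k3] as OpenCV has them; the pictures are not rectified), "R" (3x3) and "t" (3): a world point X has camera coordinates R X + t. Camera axes: x right, y down, z forward; pixel columns grow to the right and rows downward; lengths in mm; the calibration is good to about 2 mm. A picture is of the moment at which its call begins. calibration takes no time and is no camera call.
- job_done(): hands the job in; it is judged then, once.
Trained networks look in the newest picture that a camera, given by its name, has taken for a name from the list of things; names that differ only in an ending like _2 or _b are one class to them, and where a whole thing is asked for, a point or a joint stands for the part that bears it (a point fixed in the world has none). Each returns a list of dicts, best first, with "p" (0 to 1); they miss things now and then, are a little off and sometimes report something else, mostly with a low value. They report only what shows in the picture. A call takes as long as a camera call. They do not tell look-alikes from the thing itself.
- trace(camera, label): "pixels" (420x560 bool, what is visible of it) and "bbox" ([left, top, width, height] in pixels, round what is visible of it).
The state is a dict: "time_s": time; "qpos": joint angles; "qvel": joint speeds; "effort": joint torques, N m; "ee_pos": TCP position; "ee_rot": TCP orientation; "force": force on the tool from outside, world axes, zero at the start; "torque": the same for the moment, N m; "gripper_width": finger opening in mm; "gripper_force": force on a finger pad.
Only numpy, scipy, OpenCV 4.12 (cv2) and the standard library are available. Lean on these libraries where they do the work, as an engineer would, in place of code of your own. Each camera call takes 0.05 s, during which the arm holds its last target. There are 200 camera calls.

## Working session

There is one attempt and no reset: what is moved stays moved. The work goes in short steps, Python scripts to look and compute and a tool call to move; the robot and the scene stay as the last step left them, time stands still between calls to the robot, and variables do not carry over. Pictures are saved under pics/ and viewed, at most 14 in all, crops included, and the job is handed in when it is done.

Besides the shell and the picture viewer there is one more tool, called after "Request:" by a JSON object that holds its "api" and its "payload". send_rows: Moves the arm, as the interface text tells. Scaled input: -1 to 1 covers 0.5 m each way for a shift and 0.5 rad each way for a turn. Its arguments: {"type":"object","properties":{"deltas":{"type":"array","items":{"type":"array"}},"grip":{"type":"number"},"grip_force":{"type":"number"}},"required":["deltas"]}

```bash
mkdir -p pics
python3 - <<'E'
from workcell import *
import cv2
for n in ("scene","top"):
    f=grab_frame(n); cv2.imwrite(f"pics/{n}0.png",cv2.resize(f[:,:,::-1],(784,588),interpolation=cv2.INTER_CUBIC))
    c=calibration(n); print(n,c)
    for l in ("canister_1","whistle","stick_1","stick_tray","canister_tray","whistle_tray","spice_jar","clay_lump"):
        for d in trace(n,l): print(l,round(d["p"],2),d["bbox"])
print(state())
E
```

```text
scene {'mtx': array([[520.68402903,   0.        , 272.27323611],
       [  0.        , 520.68402903, 210.25059926],
       [  0.        ,   0.        ,   1.        ]]), 'D': array([-0.09571547,  0.        ,  0.        ,  0.        ,  0.        ]), 'R': array([[-0.52637087, -0.85019102,  0.01043744],
       [-0.35054937,  0.20581588, -0.91364926],
       [ 0.7746282 , -0.48457719, -0.40636941]]), 't': array([ 153.13859275,  170.17068396, 1289.29525365])}
canister_1 0.68 [193.8, 205.1, 13.9, 21.9]
canister_1 0.6 [185.0, 253.5, 17.6, 24.8]
canister_1 0.47 [245.3, 192.2, 12.0, 20.5]
whistle 0.5 [233.3, 204.0, 7.7, 15.6]
whistle 0.25 [246.5, 194.7, 8.3, 15.6]
canister_tray 0.71 [229.6, 204.9, 14.4, 14.1]
whistle_tray 0.82 [272.2, 188.1, 31.2, 18.3]
spice_jar 0.58 [254.5, 195.2, 15.4, 29.8]
clay_lump 0.81 [208.8, 221.6, 32.4, 20.4]
clay_lump 0.27 [255.7, 198.1, 11.2, 25.9]
top {'mtx': array([[509.26328093,   0.        , 282.59757437],
       [  0.        , 509.26328093, 219.20220128],
       [  0.        ,   0.        ,   1.        ]]), 'D': array([0.03644651, 0.        , 0.        , 0.   
[... 666 characters left out ...]
mp 0.65 [202.1, 205.8, 32.6, 31.7]
{'time_s': 0.9, 'qpos': array([ 7.42550721e+01,  1.83105557e+01,  8.96397143e+01,  1.71538325e-03,
        7.20442727e+01, -1.14384843e+00]), 'qvel': array([0.059714  , 0.02934207, 0.08767698, 0.03042663, 0.13214682,
       0.05219127]), 'effort': array([-7.37308928e-04, -4.12347579e+01, -2.32230806e+01,  7.28072715e-02,
        3.76484462e-02,  9.15998839e-06]), 'ee_pos': array([144.92228563, 556.44347015, 227.98456455]), 'ee_rot': array([ 1.79994511e+02, -1.52261928e-03,  1.65398392e+02]), 'force': array([ 0.01594206, -0.09622266,  0.39543411]), 'torque': array([0.0170379 , 0.02254059, 0.0344578 ]), 'gripper_force': 0.0, 'gripper_width': 91.2969779198559}
```

View pics/top0.png

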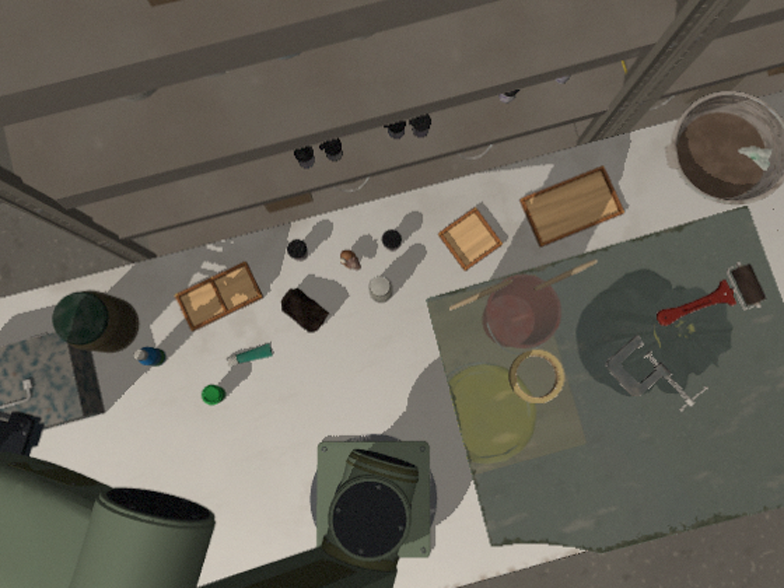

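View pics/scene0.png

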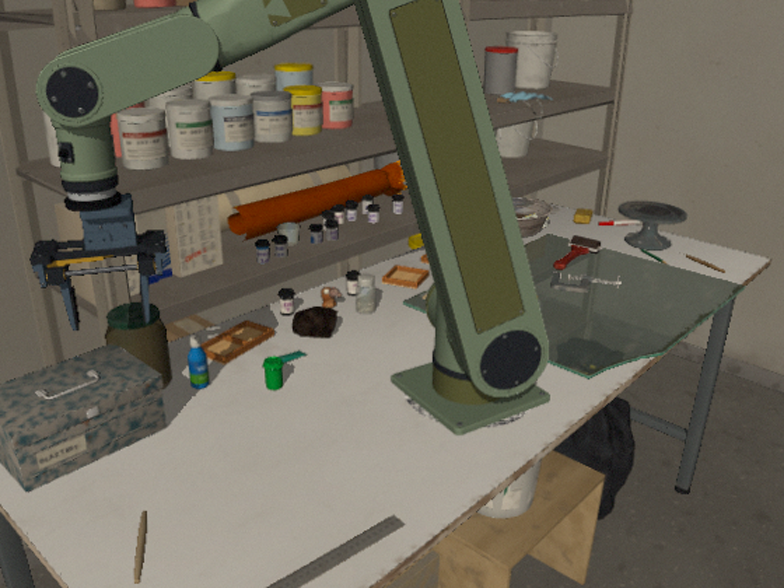

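The top view shows white canisters at (297,248) and (392,238) in the 1.4x picture. It also shows the green look-alike at (213,394), whistle (348,258), jar (380,288), lump (304,310), and sticks around (480,295) and (568,275). The two-bay tray is at (220,296), the square tray at (470,238) and the long tray at (572,206). Next I'll check a close crop and measure.

```bash
cat > h.py <<'E'
from workcell import *
import cv2, numpy as np
def ray(n,uv):
    c=calibration(n); p=cv2.undistortPoints(np.array([[uv]],float),c["mtx"],c["D"])[0,0]
    return -c["R"].T@c["t"], c["R"].T@np.array([p[0],p[1],1.])
def at(n,uv,z):
    o,d=ray(n,uv); return (o+d*(z-o[2])/d[2])[:2]
def px(n,X):
    c=calibration(n); return cv2.projectPoints(np.array([X],float),cv2.Rodrigues(c["R"])[0],c["t"],c["mtx"],c["D"])[0][0,0]
def rect(n,mask,z):
    pts=np.argwhere(mask)[:,::-1]; P=np.array([at(n,p,z) for p in pts],np.float32)
    return cv2.minAreaRect(P)
E
python3 - <<'E'
from h import *
f=grab_frame("top")
def crop(a,b,c,d,s,name): cv2.imwrite(name,cv2.resize(f[c:d,a:b,::-1],None,fx=s,fy=s,interpolation=cv2.INTER_CUBIC))
crop(195,315,150,230,6.6,"pics/c1.png"); crop(300,450,110,230,5,"pics/c2.png")
for l,z in (("canister_1",53),("whistle",25),("stick_1",16),("stick_tray",16),("canister_tray",16),("whistle_tray",16),("spice_jar",80),("clay_lump",30)):
    for d in trace("top",l):
        m=d["pixels"]; y,x=np.nonzero(m); r=rect("top",m,z)
        print(l,round(d["p"],2),d["bbox"],"cen",x.mean().round(1),y.mean().round(1),at("top",(x.mean(),y.mean()),z).round(0),"rect",np.round(r[0]),np.round(r[1]),round(r[2],1))
E
```

```text
canister_1 0.56 [143.8, 272.9, 16.9, 14.1] cen 152.3 281.6 [188. 285.] rect [189. 284.] [33. 37.] 1.4
canister_1 0.54 [273.6, 167.7, 13.7, 14.4] cen 279.5 171.1 [469. -35.] rect [468. -35.] [28. 34.] 89.8
canister_1 0.53 [205.3, 173.9, 14.8, 10.5] cen 212.2 177.9 [452. 138.] rect [451. 139.] [42. 36.] 0.5
whistle 0.43 [241.7, 176.2, 17.9, 16.1] cen 249.3 185.7 [436.  45.] rect [435.  44.] [43. 28.] 44.6
stick_1 0.68 [381.0, 188.9, 42.9, 17.8] cen 404.1 195.8 [ 409. -362.] rect [ 408. -361.] [ 11. 126.] 24.3
stick_1 0.59 [321.0, 199.3, 39.1, 18.0] cen 342.4 210.5 [ 371. -199.] rect [ 371. -200.] [ 13. 119.] 24.1
stick_1 0.57 [267.1, 198.2, 11.5, 20.4] cen 271.2 206.7 [381. -12.] rect [381. -12.] [42. 48.] 89.8
stick_tray 0.88 [370.2, 119.2, 73.4, 57.0] cen 407.4 146.9 [ 540. -375.] rect [ 542. -375.] [105. 176.] 22.1
stick_tray 0.69 [319.9, 200.1, 46.3, 20.1] cen 341.5 210.8 [ 370. -197.] rect [ 371. -200.] [ 11. 125.] 22.5
canister_tray 0.91 [126.3, 189.3, 60.2, 46.0] cen 156.5 211.4 [370. 288.] rect [370. 288.] [ 78. 146.] 25.6
whistle_tray 0.7 [312.7, 150.1, 44.7, 45.4] cen 334.8 170.7 [ 477. -181.] rect [ 478. -181.] [90. 90.] 35.7
whistle_tray 0.3 [321.5, 201.1, 44.1, 16.8] cen 342.5 210.3 [ 371. -200.] rect [ 372. -201.] [ 12. 123.] 24.3
spice_jar 0.56 [266.6, 198.6, 11.5, 16.4] cen 271.2 206.1 [374. -14.] rect [374. -13.] [40. 45.] 89.8
spice_jar 0.53 [244.4, 176.6, 11.2, 14.2] cen 249.3 185.6 [426.  41.] rect [425.  39.] [40. 25.] 44.6
clay_lump 0.96 [201.9, 206.5, 32.9, 30.1] cen 216.8 221.6 [341. 128.] rect [342. 130.] [89. 55.] 51.9
```

View pics/c1.png

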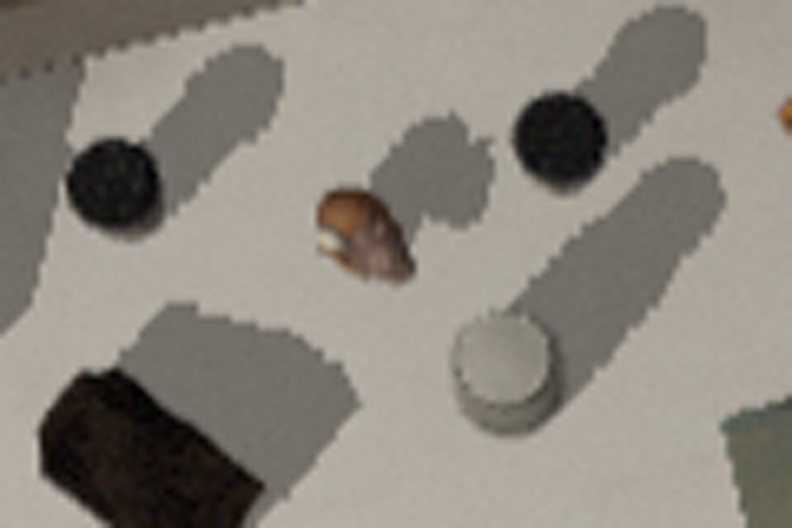

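View pics/c2.png

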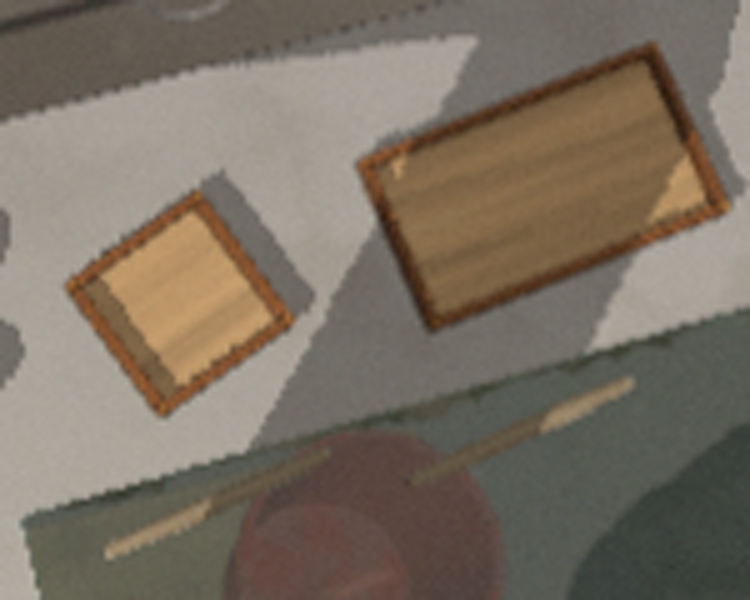

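Candidates for a canister in the native top picture are white-bodied black-lid A (212,178) and B (280,171). The green one (152,282) is a look-alike, the jar (271,206) is a bystander, and the jars on the shelf aren't part of the job. The crop shows A and B with black lids, the whistle at (250,186) with its long axis at about 45°, and the sticks end to end at (342,210) and (404,196). First I turn the tool to yaw 115.

```bash
cat >> h.py <<'E'
def go(x,y,z,yaw,pose=None):
    """tool-frame shift (norm) from pose to target, given tool down; turn about tool z first"""
    if pose is None:
        s=state(); pose=(*s["ee_pos"],s["ee_rot"][2])
    w=np.radians(yaw); dy=(pose[3]-yaw+180)%360-180
    d=np.array([x,y,z])-pose[:3]
    t=np.array([np.cos(w)*d[0]+np.sin(w)*d[1], np.sin(w)*d[0]-np.cos(w)*d[1], -d[2]])/500
    print("turnz %.3f"%(np.radians(dy)/.5),"shift",t.round(4),"rows>=",int(np.ceil(np.linalg.norm(t)/.08)))
    return (x,y,z,yaw)
E
python3 -c "
from h import *
p=go(451,139,150,115); p=go(451,139,41,115,p); go(468.5,-35,150,115,p)"
```

```text
turnz 1.759 shift [-1.0153  0.2019  0.156 ] rows>= 14
turnz 0.000 shift [0.    0.    0.218] rows>= 3
turnz 0.000 shift [-0.3302 -0.1154 -0.218 ] rows>= 6
```

Request:
{"api": "send_rows", "payload": {"deltas": [[[0, 0, 0], [0, 0, 0.293]], [[0, 0, 0], [0, 0, 0.293]], [[0, 0, 0], [0, 0, 0.293]], [[0, 0, 0], [0, 0, 0.293]], [[0, 0, 0], [0, 0, 0.293]], [[0, 0, 0], [0, 0, 0.293]]], "grip": 0.3, "grip_force": 12}}

```text
time_s: 1.95
ee_pos: [144.9, 556.5, 228.0]
ee_rot: [180.0, -0.0, 114.7]
force: [-0.5, 0.7, -0.2]
gripper_width: 63.9
gripper_force: 0.0
```

Request:
{"api": "send_rows", "payload": {"deltas": [[[-0.0725, 0.0144, 0.011], [0, 0, 0]], [[-0.0725, 0.0144, 0.011], [0, 0, 0]], [[-0.0725, 0.0144, 0.011], [0, 0, 0]], [[-0.0725, 0.0144, 0.011], [0, 0, 0]], [[-0.0725, 0.0144, 0.011], [0, 0, 0]], [[-0.0725, 0.0144, 0.011], [0, 0, 0]], [[-0.0725, 0.0144, 0.011], [0, 0, 0]]]}}

```text
time_s: 2.65
ee_pos: [298.7, 346.7, 189.5]
ee_rot: [180.0, -0.0, 115.1]
force: [0.5, 0.1, 0.7]
gripper_width: 63.8
gripper_force: 0.0
```

Request:
{"api": "send_rows", "payload": {"deltas": [[[-0.0725, 0.0144, 0.011], [0, 0, 0]], [[-0.0725, 0.0144, 0.011], [0, 0, 0]], [[-0.0725, 0.0144, 0.011], [0, 0, 0]], [[-0.0725, 0.0144, 0.011], [0, 0, 0]], [[-0.0725, 0.0144, 0.011], [0, 0, 0]], [[-0.0725, 0.0144, 0.011], [0, 0, 0]], [[-0.0725, 0.0144, 0.011], [0, 0, 0]], [[0, 0, 0], [0, 0, 0]]]}}

```text
time_s: 3.45
ee_pos: [453.1, 136.5, 150.5]
ee_rot: [180.0, 0.1, 114.8]
force: [-0.4, 1.3, -0.3]
gripper_width: 64.1
gripper_force: 0.0
```

```bash
python3 -c "
from h import *
print(state()['ee_pos'],state()['qpos'])
p=go(451,139,41,115)
f=grab_frame('top'); cv2.imwrite('pics/t1.png',cv2.resize(f[110:260,100:320,::-1],None,fx=3.6,fy=3.6))
"
```

```text
[453.06659451 136.52777719 150.48838607] [ 1.54206701e+01  1.31091923e+01  1.09258738e+02 -7.58249881e-02
  5.76114820e+01 -9.32390080e+00]
turnz -0.007 shift [ 0.0062 -0.0017  0.219 ] rows>= 3
```

View pics/t1.png

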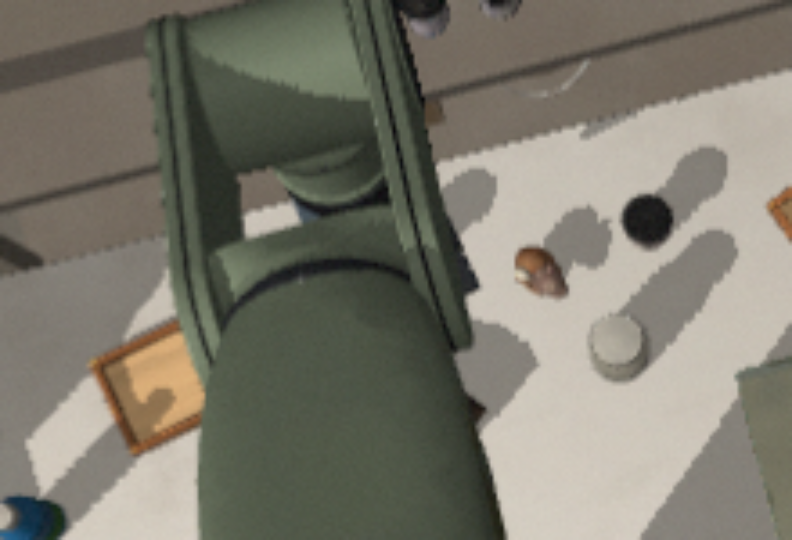

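The arm covers canister A. The other things, whistle, canister B and jar, are undisturbed. I'll descend on A.

Request:
{"api": "send_rows", "payload": {"deltas": [[[0.006, -0.002, 0.06], [0, 0, 0]], [[0, 0, 0.06], [0, 0, 0]], [[0, 0, 0.06], [0, 0, 0]], [[0, 0, 0.039], [0, 0, 0]], [[0, 0, 0], [0, 0, 0]]]}}

```text
time_s: 4.0
ee_pos: [446.4, 142.0, 39.5]
ee_rot: [-179.7, -0.1, 115.1]
force: [0.3, -0.3, -0.5]
gripper_width: 63.9
gripper_force: 0.0
```

Request:
{"api": "send_rows", "payload": {"deltas": [[[0, 0, 0], [0, 0, 0]], [[0, 0, 0], [0, 0, 0]], [[0, 0, 0], [0, 0, 0]], [[0, 0, 0], [0, 0, 0]], [[0, 0, 0], [0, 0, 0]], [[0, 0, 0], [0, 0, 0]]], "grip": 0.75}}

```text
time_s: 4.6
ee_pos: [449.7, 141.8, 42.2]
ee_rot: [179.9, 0.0, 115.0]
force: [0.3, 0.5, 3.8]
gripper_width: 33.7
gripper_force: 12.0
```

Request:
{"api": "send_rows", "payload": {"deltas": [[[0, 0, -0.02], [0, 0, 0]], [[0, 0, -0.06], [0, 0, 0]], [[0, 0, -0.06], [0, 0, 0]], [[0, 0, -0.04], [0, 0, 0]], [[0, 0, 0], [0, 0, 0]], [[0, 0, 0], [0, 0, 0]]]}}

```text
time_s: 5.2
ee_pos: [448.4, 141.4, 131.4]
ee_rot: [-180.0, -0.0, 115.0]
force: [-0.6, -0.2, -0.0]
gripper_width: 33.9
gripper_force: 12.0
```

```bash
python3 -c "
from h import *
p=go(355,320,135,115.3); go(355,320,48,115.3,p)
f=grab_frame('scene'); x,y=px('scene',state()['ee_pos']).astype(int); print(x,y)
cv2.imwrite('pics/s1.png',cv2.resize(f[y-60:y+60,x-80:x+80,::-1],None,fx=4,fy=4))
"
```

```text
turnz -0.009 shift [ 0.4027 -0.0162 -0.0073] rows>= 6
turnz 0.000 shift [0.    0.    0.174] rows>= 3
203 183
```

View pics/s1.png

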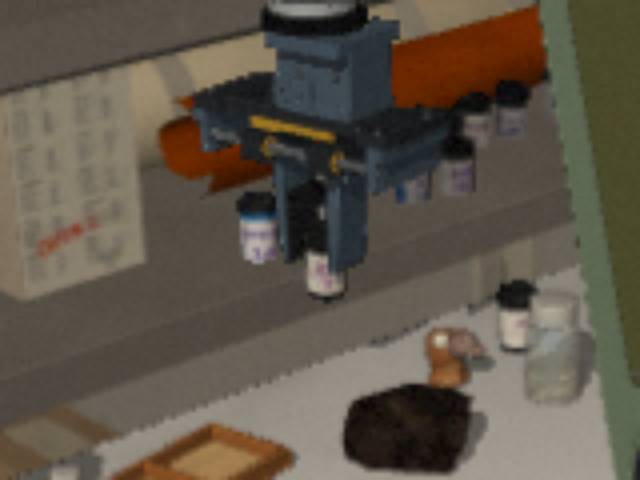

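Canister A is held upright between the fingers at crop (325,260). I'll carry it to the left bay.

Request:
{"api": "send_rows", "payload": {"deltas": [[[0.067, -0.0027, 0], [0, 0, 0]], [[0.067, -0.0027, 0], [0, 0, 0]], [[0.067, -0.0027, 0], [0, 0, 0]], [[0.067, -0.0027, 0], [0, 0, 0]], [[0.067, -0.0027, 0], [0, 0, 0]], [[0.067, -0.0027, 0], [0, 0, 0]], [[0, 0, 0], [0, 0, 0]], [[0, 0, 0], [0, 0, 0]]]}}

```text
time_s: 6.05
ee_pos: [355.5, 319.9, 130.1]
ee_rot: [-179.8, 0.1, 115.1]
force: [-0.4, 0.6, 0.6]
gripper_width: 33.9
gripper_force: 12.0
```

```bash
python3 -c "
from h import *
p=go(355,320,46,115.3)"
```

```text
turnz -0.005 shift [ 0.0006 -0.0009  0.1682] rows>= 3
```

Request:
{"api": "send_rows", "payload": {"deltas": [[[0, 0, 0.05], [0, 0, 0]], [[0, 0, 0.05], [0, 0, 0]], [[0, 0, 0.05], [0, 0, 0]], [[0, 0, 0.014], [0, 0, 0]], [[0, 0, 0], [0, 0, 0]], [[0, 0, 0], [0, 0, 0]], [[0, 0, 0], [0, 0, 0]]]}}

```text
time_s: 6.75
ee_pos: [357.3, 320.6, 50.5]
ee_rot: [179.9, -0.0, 115.0]
force: [0.9, 0.3, 0.0]
gripper_width: 34.0
gripper_force: 12.0
```

Request:
{"api": "send_rows", "payload": {"deltas": [[[0, 0, 0], [0, 0, 0]], [[0, 0, 0], [0, 0, 0]], [[0, 0, 0], [0, 0, 0]], [[0, 0, 0], [0, 0, 0]], [[0, 0, -0.06], [0, 0, 0]], [[0, 0, -0.06], [0, 0, 0]], [[0, 0, -0.06], [0, 0, 0]], [[0, 0, 0], [0, 0, 0]]], "grip": 0.3}}

```text
time_s: 7.55
ee_pos: [358.5, 322.1, 143.2]
ee_rot: [179.5, -0.1, 115.0]
force: [0.5, 0.6, 0.4]
gripper_width: 63.8
gripper_force: 0.0
```

```bash
python3 -c "
from h import *
p=go(468.5,-35,150,115.3);p=go(468.5,-35,41,115.3,p)"
```

```text
turnz -0.009 shift [-0.7398 -0.1063 -0.0136] rows>= 10
turnz 0.000 shift [0.    0.    0.218] rows>= 3
```

Request:
{"api": "send_rows", "payload": {"deltas": [[[-0.074, -0.0106, 0], [0, 0, 0]], [[-0.074, -0.0106, 0], [0, 0, 0]], [[-0.074, -0.0106, 0], [0, 0, 0]], [[-0.074, -0.0106, 0], [0, 0, 0]], [[-0.074, -0.0106, 0], [0, 0, 0]], [[-0.074, -0.0106, 0], [0, 0, 0]], [[-0.074, -0.0106, 0], [0, 0, 0]], [[-0.074, -0.0106, 0], [0, 0, 0]], [[-0.074, -0.0106, 0], [0, 0, 0]], [[-0.074, -0.0106, 0], [0, 0, 0]]]}}

```text
time_s: 8.55
ee_pos: [464.7, -38.8, 138.6]
ee_rot: [-179.9, -0.0, 115.0]
force: [0.1, 1.0, 0.4]
gripper_width: 63.7
gripper_force: 0.0
```

Request:
{"api": "send_rows", "payload": {"deltas": [[[0, 0, 0], [0, 0, 0]], [[0, 0, 0], [0, 0, 0]], [[0, 0, 0], [0, 0, 0]]]}}

```text
time_s: 8.85
ee_pos: [464.3, -36.6, 138.9]
ee_rot: [-179.9, -0.1, 115.1]
force: [-0.3, -0.7, 0.5]
gripper_width: 63.8
gripper_force: 0.0
```

```bash
python3 -c "
from h import *
for i in range(4): print(state()['ee_pos'].round(1))
p=go(468.5,-35,41,115.3)
f=grab_frame('top'); cv2.imwrite('pics/t2.png',cv2.resize(f[150:260,100:300,::-1],None,fx=4,fy=4))
for i in range(4): print(state()['ee_pos'].round(1)) if grab_frame('top') is not None else 0
"
```

```text
[464.3 -36.6 138.9]
[464.3 -36.6 138.9]
[464.3 -36.6 138.9]
[464.3 -36.6 138.9]
turnz -0.008 shift [-0.0007  0.009   0.1957] rows>= 3
[464.5 -36.3 139.2]
[464.6 -36.4 139.3]
[464.8 -36.4 139.4]
[464.8 -36.5 139.4]
```

View pics/t2.png

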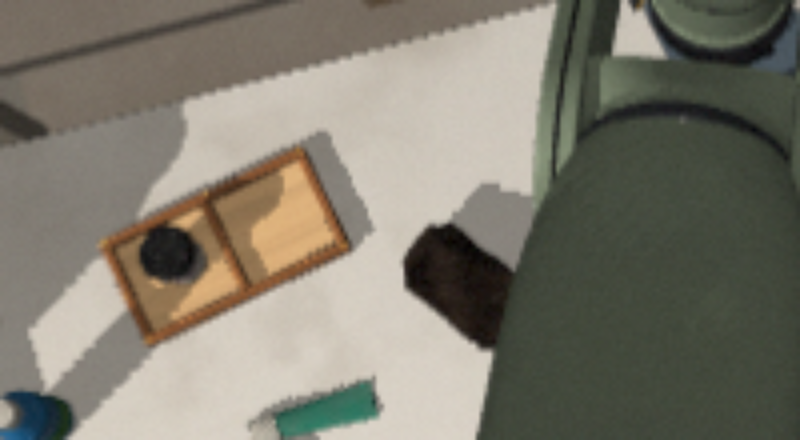

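The first canister stands upright in the left bay at crop (168,252). Now I'll take canister B.

Request:
{"api": "send_rows", "payload": {"deltas": [[[0, 0.008, 0.06], [0, 0, 0]], [[0, 0, 0.06], [0, 0, 0]], [[0, 0, 0.06], [0, 0, 0]], [[0, 0, 0.016], [0, 0, 0]], [[0, 0, 0], [0, 0, 0]], [[0, 0, 0], [0, 0, 0]]]}}

```text
time_s: 9.7
ee_pos: [469.6, -35.6, 42.4]
ee_rot: [179.9, 0.1, 115.1]
force: [0.7, -0.4, 0.9]
gripper_width: 63.9
gripper_force: 0.0
```

Request:
{"api": "send_rows", "payload": {"deltas": [[[0, 0, 0], [0, 0, 0]], [[0, 0, 0], [0, 0, 0]], [[0, 0, 0], [0, 0, 0]], [[0, 0, 0], [0, 0, 0]], [[0, 0, 0], [0, 0, 0]], [[0, 0, 0], [0, 0, 0]]], "grip": 0.75}}

```text
time_s: 10.3
ee_pos: [469.0, -35.7, 41.8]
ee_rot: [180.0, 0.0, 115.0]
force: [-0.1, -0.5, 3.2]
gripper_width: 34.7
gripper_force: 12.0
```

Request:
{"api": "send_rows", "payload": {"deltas": [[[0, 0, -0.02], [0, 0, 0]], [[0, 0, -0.06], [0, 0, 0]], [[0, 0, -0.06], [0, 0, 0]], [[0, 0, -0.04], [0, 0, 0]], [[0, 0, 0], [0, 0, 0]], [[0, 0, 0], [0, 0, 0]]]}}

```text
time_s: 10.9
ee_pos: [468.3, -35.6, 131.4]
ee_rot: [180.0, -0.0, 115.0]
force: [0.8, 0.8, -1.1]
gripper_width: 34.1
gripper_force: 12.0
```

```bash
python3 -c "
from h import *
p=go(385,256,135,115.3)"
```

```text
turnz -0.009 shift [ 0.5985  0.0987 -0.0072] rows>= 8
```

Request:
{"api": "send_rows", "payload": {"deltas": [[[0.075, 0.0123, -0.001], [0, 0, 0]], [[0.075, 0.0123, -0.001], [0, 0, 0]], [[0.075, 0.0123, -0.001], [0, 0, 0]], [[0.075, 0.0123, -0.001], [0, 0, 0]], [[0.075, 0.0123, -0.001], [0, 0, 0]], [[0.075, 0.0123, -0.001], [0, 0, 0]], [[0.075, 0.0123, -0.001], [0, 0, 0]], [[0.075, 0.0123, -0.001], [0, 0, 0]], [[0, 0, 0], [0, 0, 0]], [[0, 0, 0], [0, 0, 0]]]}}

```text
time_s: 11.9
ee_pos: [385.2, 256.8, 134.1]
ee_rot: [-179.8, 0.0, 115.2]
force: [-0.9, 0.1, -0.0]
gripper_width: 34.2
gripper_force: 12.0
```

```bash
python3 -c "
from h import *
p=go(385,256,48,115.3)"
```

```text
turnz -0.005 shift [-0.0013 -0.001   0.1721] rows>= 3
```

Request:
{"api": "send_rows", "payload": {"deltas": [[[0, 0, 0.05], [0, 0, 0]], [[0, 0, 0.05], [0, 0, 0]], [[0, 0, 0.05], [0, 0, 0]], [[0, 0, 0.022], [0, 0, 0]], [[0, 0, 0], [0, 0, 0]], [[0, 0, 0], [0, 0, 0]], [[0, 0, 0], [0, 0, 0]]]}}

```text
time_s: 12.6
ee_pos: [387.1, 257.2, 50.5]
ee_rot: [179.9, -0.0, 115.0]
force: [-0.3, -0.1, -0.4]
gripper_width: 34.6
gripper_force: 12.0
```

Request:
{"api": "send_rows", "payload": {"deltas": [[[0, 0, 0], [0, 0, 0]], [[0, 0, 0], [0, 0, 0]], [[0, 0, 0], [0, 0, 0]], [[0, 0, 0], [0, 0, 0]], [[0, 0, -0.06], [0, 0, 0]], [[0, 0, -0.06], [0, 0, 0]], [[0, 0, -0.06], [0, 0, 0]], [[0, 0, 0], [0, 0, 0]]], "grip": 0.35}}

```text
time_s: 13.4
ee_pos: [388.5, 258.5, 143.2]
ee_rot: [179.5, -0.1, 115.0]
force: [0.6, 0.0, 0.0]
gripper_width: 59.4
gripper_force: 0.0
```

```bash
python3 -c "
from h import *
p=go(371,-200,140,114.2);p=go(371,-200,23,114.2,p)"
```

```text
turnz 0.030 shift [-0.822  -0.4079  0.0063] rows>= 12
turnz 0.000 shift [0.    0.    0.234] rows>= 3
```

Request:
{"api": "send_rows", "payload": {"deltas": [[[-0.0685, -0.034, 0], [0, 0, 0.03]], [[-0.0685, -0.034, 0], [0, 0, 0]], [[-0.0685, -0.034, 0], [0, 0, 0]], [[-0.0685, -0.034, 0], [0, 0, 0]], [[-0.0685, -0.034, 0], [0, 0, 0]], [[-0.0685, -0.034, 0], [0, 0, 0]]], "grip": 0.45}}

```text
time_s: 14.0
ee_pos: [377.1, 26.3, 138.8]
ee_rot: [-179.9, -0.0, 114.2]
force: [1.3, -0.0, 0.3]
gripper_width: 50.1
gripper_force: 0.0
```

Request:
{"api": "send_rows", "payload": {"deltas": [[[-0.0685, -0.034, 0], [0, 0, 0]], [[-0.0685, -0.034, 0], [0, 0, 0]], [[-0.0685, -0.034, 0], [0, 0, 0]], [[-0.0685, -0.034, 0], [0, 0, 0]], [[-0.0685, -0.034, 0], [0, 0, 0]], [[-0.0685, -0.034, 0], [0, 0, 0]], [[0, 0, 0], [0, 0, 0]], [[0, 0, 0], [0, 0, 0]], [[0, 0, 0], [0, 0, 0]]]}}

```text
time_s: 14.9
ee_pos: [368.6, -200.5, 138.8]
ee_rot: [-180.0, -0.1, 114.2]
force: [-0.8, 0.1, -0.3]
gripper_width: 50.2
gripper_force: 0.0
```

```bash
python3 -c "
from h import *
p=go(371,-200,23,114.2); print(state()['ee_rot'])"
```

```text
turnz 0.000 shift [-0.0011  0.0049  0.2316] rows>= 3
[-1.79957969e+02 -9.97925262e-02  1.14213985e+02]
```

Request:
{"api": "send_rows", "payload": {"deltas": [[[-0.001, 0.004, 0.07], [0, 0, 0]], [[0, 0, 0.07], [0, 0, 0]], [[0, 0, 0.06], [0, 0, 0]], [[0, 0, 0.025], [0, 0, 0]], [[0, 0, 0], [0, 0, 0]], [[0, 0, 0], [0, 0, 0]], [[0, 0, 0], [0, 0, 0]]]}}

```text
time_s: 15.6
ee_pos: [371.9, -201.1, 27.8]
ee_rot: [179.9, 0.1, 114.2]
force: [0.1, -0.3, 0.4]
gripper_width: 50.0
gripper_force: 0.0
```

Request:
{"api": "send_rows", "payload": {"deltas": [[[0, 0, 0], [0, 0, 0]], [[0, 0, 0], [0, 0, 0]], [[0, 0, 0], [0, 0, 0]], [[0, 0, 0], [0, 0, 0]], [[0, 0, 0], [0, 0, 0]], [[0, 0, 0], [0, 0, 0]], [[0, 0, 0], [0, 0, 0]]], "grip": 0.98}}

```text
time_s: 16.3
ee_pos: [371.2, -201.3, 27.0]
ee_rot: [180.0, 0.0, 114.2]
force: [-0.2, 0.5, 1.1]
gripper_width: 11.5
gripper_force: 12.0
```

Request:
{"api": "send_rows", "payload": {"deltas": [[[0, 0, -0.02], [0, 0, 0]], [[0, 0, -0.05], [0, 0, 0]], [[0, 0, -0.06], [0, 0, 0]], [[0, 0, -0.03], [0, 0, 0]], [[0, 0, 0], [0, 0, 0]], [[0, 0, 0], [0, 0, 0]]], "grip_force": 18}}

```text
time_s: 16.9
ee_pos: [370.9, -201.1, 107.0]
ee_rot: [180.0, 0.0, 114.2]
force: [0.4, 0.2, -0.1]
gripper_width: 11.5
gripper_force: 18.0
```

```bash
python3 -c "
from h import *
a=np.radians(22.1); c=np.array([541,-375]); ex=np.array([np.cos(a),np.sin(a)])
for s in (17,-17): print(c+s*ex)
q=c+17*ex
p=go(*q,110,112.3);p=go(*q,25,112.3,p)
f=grab_frame('top'); cv2.imwrite('pics/t3.png',cv2.resize(f[120:260,100:300,::-1],None,fx=3,fy=3))
f=grab_frame('scene'); 
for l in ('canister_1','whistle_tray'):
  for d in trace('top',l):
    y,x=np.nonzero(d['pixels']); print(l,d['p'],d['bbox'],at('top',(x.mean(),y.mean()),56))
"
```

```text
[ 556.75098672 -368.60418753]
[ 525.24901328 -381.39581247]
turnz 0.066 shift [-0.4511  0.2168 -0.0061] rows>= 7
turnz 0.000 shift [0.   0.   0.17] rows>= 3
canister_1 0.61 [159.3, 198.9, 14.6, 13.1] [386.0320272  254.23488142]
canister_1 0.61 [144.9, 274.5, 13.4, 13.7] [188.3409726  283.79190116]
whistle_tray 0.91 [315.5, 148.2, 32.2, 40.8] [ 490.24096128 -163.02497385]
```

View pics/t3.png

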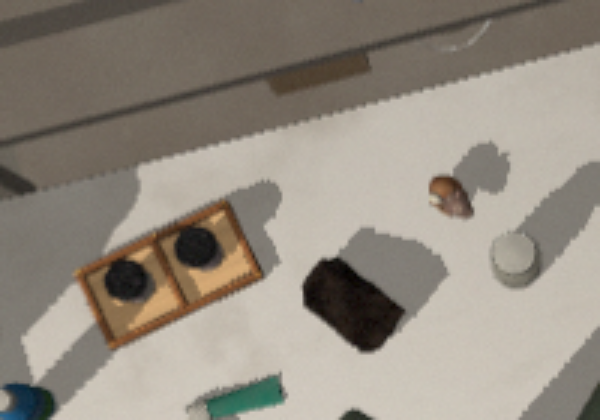

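Both canisters stand in their bays at crop (126,280) and (197,247). The stick goes to the far half of the long tray.

Request:
{"api": "send_rows", "payload": {"deltas": [[[-0.0645, 0.031, 0], [0, 0, 0.066]], [[-0.0645, 0.031, 0], [0, 0, 0]], [[-0.0645, 0.031, 0], [0, 0, 0]], [[-0.0645, 0.031, 0], [0, 0, 0]], [[-0.0645, 0.031, 0], [0, 0, 0]], [[-0.0645, 0.031, 0], [0, 0, 0]], [[-0.0645, 0.031, 0], [0, 0, 0]], [[0, 0, 0], [0, 0, 0]], [[0, 0, 0], [0, 0, 0]], [[0, 0, 0], [0, 0, 0]]]}}

```text
time_s: 18.1
ee_pos: [556.7, -367.1, 105.9]
ee_rot: [-179.9, -0.1, 112.3]
force: [0.3, 0.1, -0.4]
gripper_width: 11.4
gripper_force: 18.0
```

```bash
python3 -c "
from h import *
p=go(556.8,-368.6,26,112.3)"
```

```text
turnz -0.000 shift [-0.0029 -0.001   0.1599] rows>= 2
```

Request:
{"api": "send_rows", "payload": {"deltas": [[[-0.002, -0.001, 0.05], [0, 0, 0]], [[0, 0, 0.05], [0, 0, 0]], [[0, 0, 0.04], [0, 0, 0]], [[0, 0, 0.02], [0, 0, 0]], [[0, 0, 0], [0, 0, 0]], [[0, 0, 0], [0, 0, 0]], [[0, 0, 0], [0, 0, 0]]]}}

```text
time_s: 18.8
ee_pos: [558.4, -369.5, 28.3]
ee_rot: [179.9, 0.1, 112.3]
force: [0.2, -0.6, 0.7]
gripper_width: 11.1
gripper_force: 18.0
```

Lower by 4 mm, open slightly, lift.

Request:
{"api": "send_rows", "payload": {"deltas": [[[0, 0, 0.007], [0, 0, 0]], [[0, 0, 0], [0, 0, 0]], [[0, 0, 0], [0, 0, 0]]]}}

```text
time_s: 19.1
ee_pos: [558.3, -369.4, 24.1]
ee_rot: [179.9, 0.1, 112.3]
force: [0.8, -0.2, 2.3]
gripper_width: 11.5
gripper_force: 18.0
```

Request:
{"api": "send_rows", "payload": {"deltas": [[[0, 0, 0], [0, 0, 0]], [[0, 0, 0], [0, 0, 0]], [[0, 0, 0], [0, 0, 0]], [[0, 0, -0.03], [0, 0, 0]], [[0, 0, -0.06], [0, 0, 0]], [[0, 0, -0.06], [0, 0, 0]], [[0, 0, -0.06], [0, 0, 0]], [[0, 0, 0], [0, 0, 0]]], "grip": 0.76}}

```text
time_s: 19.9
ee_pos: [560.3, -370.9, 134.8]
ee_rot: [179.7, 0.5, 112.3]
force: [-0.1, -0.3, 0.8]
gripper_width: 22.0
gripper_force: 0.0
```

```bash
python3 -c "
from h import *
p=go(408.5,-361,120,114.2);p=go(408.5,-361,25,114.2,p)"
```

```text
turnz -0.067 shift [ 0.1425 -0.2689  0.0296] rows>= 4
turnz 0.000 shift [0.   0.   0.19] rows>= 3
```

Request:
{"api": "send_rows", "payload": {"deltas": [[[0.0355, -0.067, 0.004], [0, 0, -0.067]], [[0.0355, -0.067, 0.004], [0, 0, 0]], [[0.0355, -0.067, 0.004], [0, 0, 0]], [[0.0355, -0.067, 0.004], [0, 0, 0]], [[0, 0, 0], [0, 0, 0]], [[0, 0, 0], [0, 0, 0]], [[0, 0, 0], [0, 0, 0]]], "grip": 0.45}}

```text
time_s: 20.6
ee_pos: [407.8, -358.6, 120.9]
ee_rot: [179.9, 0.1, 114.2]
force: [-0.0, -0.7, 1.4]
gripper_width: 50.1
gripper_force: 0.0
```

```bash
python3 -c "
from h import *
p=go(408.5,-361,26,114.2)"
```

```text
turnz 0.001 shift [-0.005  -0.0006  0.1897] rows>= 3
```

Request:
{"api": "send_rows", "payload": {"deltas": [[[-0.003, 0, 0.06], [0, 0, 0]], [[0, 0, 0.06], [0, 0, 0]], [[0, 0, 0.05], [0, 0, 0]], [[0, 0, 0.02], [0, 0, 0]], [[0, 0, 0], [0, 0, 0]], [[0, 0, 0], [0, 0, 0]], [[0, 0, 0], [0, 0, 0]]]}}

```text
time_s: 21.3
ee_pos: [408.3, -360.2, 26.7]
ee_rot: [179.9, 0.1, 114.2]
force: [0.3, -0.2, 0.5]
gripper_width: 49.9
gripper_force: 0.0
```

Request:
{"api": "send_rows", "payload": {"deltas": [[[0, 0, 0], [0, 0, 0]], [[0, 0, 0], [0, 0, 0]], [[0, 0, 0], [0, 0, 0]], [[0, 0, 0], [0, 0, 0]], [[0, 0, 0], [0, 0, 0]], [[0, 0, 0], [0, 0, 0]], [[0, 0, 0], [0, 0, 0]]], "grip": 0.98}}

```text
time_s: 22.0
ee_pos: [407.2, -359.5, 25.5]
ee_rot: [180.0, -0.0, 114.2]
force: [-0.2, 0.5, 1.2]
gripper_width: 11.6
gripper_force: 18.0
```

Request:
{"api": "send_rows", "payload": {"deltas": [[[0, 0, -0.02], [0, 0, 0]], [[0, 0, -0.05], [0, 0, 0]], [[0, 0, -0.06], [0, 0, 0]], [[0, 0, -0.03], [0, 0, 0]], [[0, 0, 0], [0, 0, 0]], [[0, 0, 0], [0, 0, 0]]]}}

```text
time_s: 22.6
ee_pos: [407.0, -359.3, 105.5]
ee_rot: [180.0, 0.0, 114.2]
force: [0.6, 0.0, -1.2]
gripper_width: 11.2
gripper_force: 18.0
```

```bash
python3 -c "
from h import *
p=go(525.2,-381.4,105,112.3)
f=grab_frame('top'); cv2.imwrite('pics/t4.png',cv2.resize(f[110:230,290:460,::-1],None,fx=4,fy=4))
"
```

```text
turnz 0.066 shift [-0.1306  0.2019  0.0009] rows>= 4
```

View pics/t4.png

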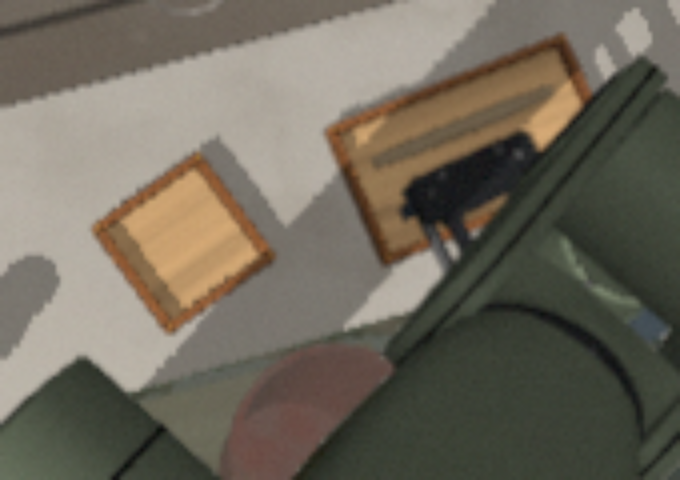

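The first stick lies along the tray at crop (370,163) to (555,90), slightly beyond the centreline. The second goes into the near half.

Request:
{"api": "send_rows", "payload": {"deltas": [[[-0.033, 0.05, 0], [0, 0, 0.066]], [[-0.033, 0.05, 0], [0, 0, 0]], [[-0.033, 0.05, 0], [0, 0, 0]], [[-0.0325, 0.05, 0], [0, 0, 0]], [[0, 0, 0], [0, 0, 0]], [[0, 0, 0], [0, 0, 0]], [[0, 0, 0], [0, 0, 0]]]}}

```text
time_s: 23.35
ee_pos: [523.4, -380.7, 104.3]
ee_rot: [-179.9, -0.2, 112.3]
force: [-1.4, 0.5, -0.5]
gripper_width: 11.3
gripper_force: 18.0
```

```bash
python3 -c "
from h import *
p=go(524.5,-381.7,25,112.3)
print(at('top',(382.5,150.7),14),at('top',(428.7,132.5),14))"
```

```text
turnz 0.000 shift [-0.0026  0.0013  0.1586] rows>= 2
[ 530.97712528 -308.7884462 ] [ 579.75985056 -432.76469544]
```

Request:
{"api": "send_rows", "payload": {"deltas": [[[-0.002, 0, 0.05], [0, 0, 0]], [[0, 0, 0.05], [0, 0, 0]], [[0, 0, 0.04], [0, 0, 0]], [[0, 0, 0.02], [0, 0, 0]], [[0, 0, 0], [0, 0, 0]], [[0, 0, 0], [0, 0, 0]], [[0, 0, 0], [0, 0, 0]]]}}

```text
time_s: 24.05
ee_pos: [525.7, -382.7, 26.7]
ee_rot: [179.9, 0.1, 112.3]
force: [-0.6, -0.3, -0.7]
gripper_width: 11.2
gripper_force: 18.0
```

Request:
{"api": "send_rows", "payload": {"deltas": [[[0, 0, 0.007], [0, 0, 0]], [[0, 0, 0], [0, 0, 0]], [[0, 0, 0], [0, 0, 0]]]}}

```text
time_s: 24.35
ee_pos: [525.6, -382.5, 22.4]
ee_rot: [180.0, 0.1, 112.3]
force: [0.6, 0.3, 1.6]
gripper_width: 11.4
gripper_force: 18.0
```

Request:
{"api": "send_rows", "payload": {"deltas": [[[0, 0, 0], [0, 0, 0]], [[0, 0, 0], [0, 0, 0]], [[0, 0, 0], [0, 0, 0]], [[0, 0, -0.03], [0, 0, 0]], [[0, 0, -0.06], [0, 0, 0]], [[0, 0, -0.06], [0, 0, 0]], [[0, 0, -0.06], [0, 0, 0]], [[0, 0, 0], [0, 0, 0]]], "grip": 0.77, "grip_force": 12}}

```text
time_s: 25.15
ee_pos: [527.7, -384.1, 133.1]
ee_rot: [179.7, 0.5, 112.3]
force: [0.5, 1.3, 0.1]
gripper_width: 21.1
gripper_force: 0.0
```

```bash
python3 -c "
from h import *
p=go(435,44,140,45);p=go(435,44,29,45,p)
d=trace('top','whistle') if grab_frame('top') is not None else 0
for e in d:
    y,x=np.nonzero(e['pixels']); r=rect('top',e['pixels'],25); print(e['p'],x.mean(),y.mean(),at('top',(x.mean(),y.mean()),23),r)
d=trace('scene','whistle') if grab_frame('scene') is not None else 0
for e in d:
    y,x=np.nonzero(e['pixels']); print(e['p'],e['bbox'],x.mean(),y.mean(),at('scene',(x.mean(),y.mean()),23))
f=grab_frame('scene'); cv2.imwrite('pics/w.png',cv2.resize(f[185:245,190:280,::-1],None,fx=8,fy=8,interpolation=cv2.INTER_CUBIC))
"
```

```text
turnz 2.350 shift [ 0.4743 -0.7365 -0.0138] rows>= 11
turnz 0.000 shift [0.    0.    0.222] rows>= 3
0.52 249.4503311258278 185.80132450331126 [436.13990487  44.31891547] ((434.6382141113281, 43.448246002197266), (44.958763122558594, 27.89208984375), 44.548336029052734)
0.71 [233.2, 205.1, 7.8, 14.0] 235.20118343195267 212.0473372781065 [435.79666806  44.31980012]
```

View pics/w.png

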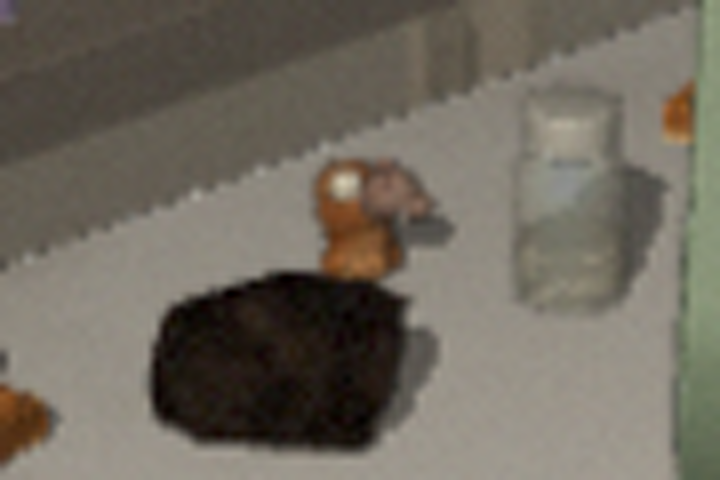

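The whistle stands at about (436,44). Its solid body is at the far-left end and the snout points down-right. I'll translate there first, then turn.

Request:
{"api": "send_rows", "payload": {"deltas": [[[0.0784, 0.0139, 0], [0, 0, 0]], [[0.0784, 0.0139, 0], [0, 0, 0]], [[0.0784, 0.0139, 0], [0, 0, 0]], [[0.0784, 0.0139, 0], [0, 0, 0]], [[0.0784, 0.0139, 0], [0, 0, 0]], [[0.0784, 0.0139, 0], [0, 0, 0]], [[0.0784, 0.0139, 0], [0, 0, 0]], [[0.0784, 0.0139, 0], [0, 0, 0]], [[0.0784, 0.0139, 0], [0, 0, 0]], [[0.0784, 0.0139, 0], [0, 0, 0]]], "grip": 0.3}}

```text
time_s: 26.4
ee_pos: [439.4, 8.2, 126.1]
ee_rot: [-179.9, -0.1, 112.3]
force: [0.3, 0.5, -0.1]
gripper_width: 63.6
gripper_force: 0.0
```

Request:
{"api": "send_rows", "payload": {"deltas": [[[0.0784, 0.0139, 0], [0, 0, 0]], [[0, 0, 0], [0, 0, 0.294]], [[0, 0, 0], [0, 0, 0.294]], [[0, 0, 0], [0, 0, 0.294]], [[0, 0, 0], [0, 0, 0.294]], [[0, 0, 0], [0, 0, 0.294]], [[0, 0, 0], [0, 0, 0.294]], [[0, 0, 0], [0, 0, 0.294]], [[0, 0, 0], [0, 0, 0.294]], [[0, 0, 0], [0, 0, 0]]]}}

```text
time_s: 27.4
ee_pos: [431.6, 45.6, 126.1]
ee_rot: [-179.9, 0.1, 45.0]
force: [0.0, -0.4, -0.8]
gripper_width: 64.1
gripper_force: 0.0
```

```bash
python3 -c "
from h import *
p=go(437.5,46.5,28,45)"
```

```text
turnz -0.002 shift [0.0096 0.0071 0.1963] rows>= 3
```

Request:
{"api": "send_rows", "payload": {"deltas": [[[0.008, 0.005, 0.04], [0, 0, 0]], [[0, 0, 0.06], [0, 0, 0]], [[0, 0, 0.06], [0, 0, 0]], [[0, 0, 0.036], [0, 0, 0]], [[0, 0, 0], [0, 0, 0]], [[0, 0, 0], [0, 0, 0]], [[0, 0, 0], [0, 0, 0]]]}}

```text
time_s: 28.1
ee_pos: [437.7, 46.8, 29.8]
ee_rot: [179.9, -0.1, 45.0]
force: [0.8, 0.1, 0.7]
gripper_width: 63.8
gripper_force: 0.0
```

Request:
{"api": "send_rows", "payload": {"deltas": [[[0, 0, 0], [0, 0, 0]], [[0, 0, 0], [0, 0, 0]], [[0, 0, 0], [0, 0, 0]], [[0, 0, 0], [0, 0, 0]], [[0, 0, 0], [0, 0, 0]], [[0, 0, 0], [0, 0, 0]], [[0, 0, 0], [0, 0, 0]]], "grip": 0.85}}

```text
time_s: 28.8
ee_pos: [436.9, 46.7, 29.1]
ee_rot: [180.0, -0.0, 44.9]
force: [-0.6, -1.5, 3.2]
gripper_width: 28.9
gripper_force: 12.0
```

Request:
{"api": "send_rows", "payload": {"deltas": [[[0, 0, -0.02], [0, 0, 0]], [[0, 0, -0.05], [0, 0, 0]], [[0, 0, -0.06], [0, 0, 0]], [[0, 0, -0.05], [0, 0, 0]], [[0, 0, -0.02], [0, 0, 0.15]], [[0, 0, 0], [0, 0, 0.164]], [[0, 0, 0], [0, 0, 0]], [[0, 0, 0], [0, 0, 0]]]}}

```text
time_s: 29.6
ee_pos: [436.5, 46.7, 129.0]
ee_rot: [-180.0, 0.0, 36.0]
force: [-0.6, 0.0, -0.2]
gripper_width: 29.1
gripper_force: 12.0
```

```bash
python3 -c "
from h import *
p=go(481,-178,125,36)
f=grab_frame('scene'); x,y=px('scene',state()['ee_pos']).astype(int)
cv2.imwrite('pics/s2.png',cv2.resize(f[y-40:y+50,x-60:x+60,::-1],None,fx=5,fy=5,interpolation=cv2.INTER_CUBIC))"
```

```text
turnz 0.001 shift [-0.1922  0.4159  0.0081] rows>= 6
```

View pics/s2.png

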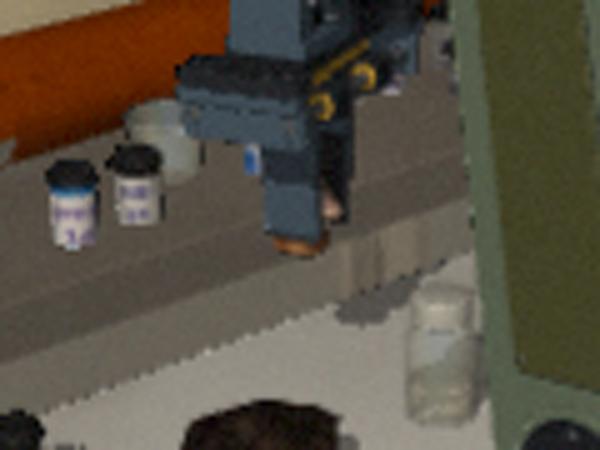

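The whistle is held level at crop (300,240). Now to the square tray.

Request:
{"api": "send_rows", "payload": {"deltas": [[[-0.032, 0.0693, 0], [0, 0, 0]], [[-0.032, 0.0693, 0], [0, 0, 0]], [[-0.032, 0.0693, 0], [0, 0, 0]], [[-0.032, 0.0693, 0], [0, 0, 0]], [[-0.032, 0.0693, 0], [0, 0, 0]], [[-0.032, 0.0693, 0], [0, 0, 0]], [[0, 0, 0], [0, 0, 0]], [[0, 0, 0], [0, 0, 0]], [[0, 0, 0], [0, 0, 0]]]}}

```text
time_s: 30.55
ee_pos: [480.5, -177.0, 128.5]
ee_rot: [-179.9, 0.0, 36.0]
force: [-0.1, -0.6, -0.9]
gripper_width: 29.0
gripper_force: 12.0
```

```bash
python3 -c "
from h import *
p=go(480,-178,34,36)"
```

```text
turnz -0.000 shift [-0.002   0.0011  0.1889] rows>= 3
```

Request:
{"api": "send_rows", "payload": {"deltas": [[[-0.002, 0.001, 0.06], [0, 0, 0]], [[0, 0, 0.06], [0, 0, 0]], [[0, 0, 0.045], [0, 0, 0]], [[0, 0, 0.02], [0, 0, 0]], [[0, 0, 0], [0, 0, 0]], [[0, 0, 0], [0, 0, 0]], [[0, 0, 0], [0, 0, 0]], [[0, 0, 0], [0, 0, 0]]]}}

```text
time_s: 31.35
ee_pos: [481.3, -179.1, 37.5]
ee_rot: [179.9, -0.1, 35.9]
force: [0.3, -0.4, 0.2]
gripper_width: 29.0
gripper_force: 12.0
```

Request:
{"api": "send_rows", "payload": {"deltas": [[[0, 0, 0.007], [0, 0, 0]], [[0, 0, 0], [0, 0, 0]], [[0, 0, 0.002], [0, 0, 0]], [[0, 0, 0], [0, 0, 0]]]}}

```text
time_s: 31.75
ee_pos: [480.9, -179.1, 33.1]
ee_rot: [180.0, -0.0, 35.9]
force: [-2.1, 1.2, 9.3]
gripper_width: 29.1
gripper_force: 12.0
```

Request:
{"api": "send_rows", "payload": {"deltas": [[[0, 0, 0], [0, 0, 0]], [[0, 0, 0], [0, 0, 0]], [[0, 0, 0], [0, 0, 0]], [[0, 0, 0], [0, 0, 0]], [[0, 0, -0.03], [0, 0, 0]], [[0, 0, -0.06], [0, 0, 0]], [[0, 0, -0.06], [0, 0, 0]], [[0, 0, -0.03], [0, 0, 0]]], "grip": 0.5}}

```text
time_s: 32.55
ee_pos: [481.7, -179.4, 124.2]
ee_rot: [179.8, -0.1, 35.9]
force: [0.4, 0.6, -0.3]
gripper_width: 45.7
gripper_force: 0.0
```

Request:
{"api": "send_rows", "payload": {"deltas": [[[-0.045, -0.06, -0.02], [0, 0, 0]], [[-0.045, -0.06, -0.02], [0, 0, 0]], [[-0.045, -0.06, -0.02], [0, 0, 0]], [[-0.045, -0.06, 0], [0, 0, 0]], [[-0.03, -0.075, 0], [0, 0, 0]], [[0, -0.08, 0], [0, 0, 0]], [[0, -0.08, 0], [0, 0, 0]], [[0, 0, 0], [0, 0, 0]]]}}

```text
time_s: 33.35
ee_pos: [252.1, -45.8, 151.2]
ee_rot: [-179.8, 0.1, 36.1]
force: [0.5, 0.5, -0.4]
gripper_width: 45.7
gripper_force: 0.0
```

```bash
python3 -c "
from h import *
f=grab_frame('top'); a=f[110:240,100:460,::-1]
cv2.imwrite('pics/end.png',cv2.resize(a,None,fx=2.2,fy=2.2,interpolation=cv2.INTER_CUBIC))
for l,z in (('canister_1',56),('whistle',27),('stick_1',14),('spice_jar',80),('clay_lump',30)):
    for d in trace('top',l):
        y,x=np.nonzero(d['pixels']); r=rect('top',d['pixels'],z); print(l,round(d['p'],2),at('top',(x.mean(),y.mean()),z).round(0),np.round(r[1]),round(r[2]))"
```

```text
canister_1 0.64 [359. 313.] [43. 33.] 90
canister_1 0.55 [387. 255.] [42. 34.] 45
canister_1 0.51 [189. 284.] [40. 32.] 90
whistle 0.72 [363. 319.] [41. 33.] 45
whistle 0.52 [ 478. -176.] [31. 43.] 89
stick_1 0.55 [ 556. -368.] [ 14. 123.] 24
stick_1 0.45 [ 524. -383.] [ 11. 120.] 24
spice_jar 0.55 [373. -14.] [44. 46.] 63
clay_lump 0.7 [ 520. -378.] [ 14. 123.] 26
clay_lump 0.69 [342. 129.] [91. 54.] 52
```

View pics/end.png

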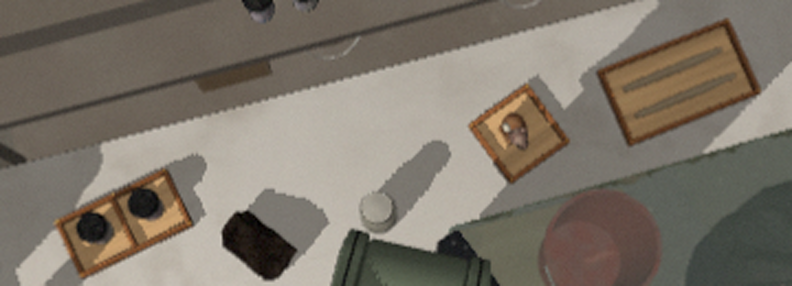

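The canisters, sticks, jar and lump look right. The whistle at crop (514,130) seems turned, so I'll look closer with both cameras.

```bash
python3 -c "
from h import *
f=grab_frame('top'); g=grab_frame('scene')
a=cv2.resize(f[145:195,305:370,::-1],(390,300),interpolation=cv2.INTER_CUBIC)
x,y=px('scene',[478,-178,25]).astype(int); print(x,y)
b=cv2.resize(g[y-25:y+25,x-32:x+33,::-1],(390,300),interpolation=cv2.INTER_CUBIC)
cv2.imwrite('pics/wz.png',np.hstack([a,b]))"
```

```text
288 193
```

View pics/wz.png

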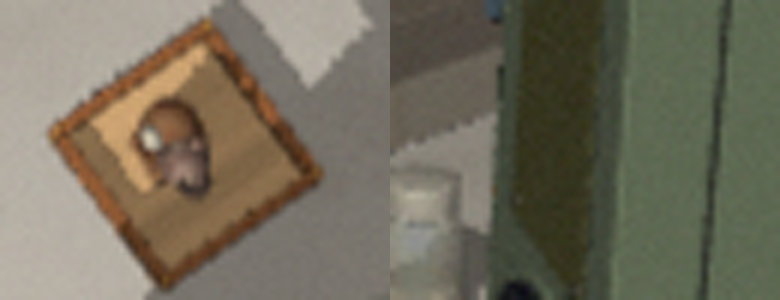

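From above it appears to stand, with the head at (172,125) and the snout at (195,180), but the arm blocks the scene camera. I'll swing the arm right for a side view.

Request:
{"api": "send_rows", "payload": {"deltas": [[[-0.034, 0.068, -0.0175], [0, 0, 0]], [[-0.034, 0.068, -0.0175], [0, 0, 0]], [[-0.034, 0.068, -0.0175], [0, 0, 0]], [[-0.034, 0.068, -0.0175], [0, 0, 0]], [[-0.034, 0.068, -0.0175], [0, 0, 0]], [[-0.034, 0.068, -0.0175], [0, 0, 0]], [[-0.034, 0.068, -0.0175], [0, 0, 0]], [[-0.034, 0.068, -0.0175], [0, 0, 0]], [[0, 0, 0], [0, 0, 0]]]}}

```text
time_s: 34.65
ee_pos: [306.9, -353.7, 222.3]
ee_rot: [179.8, 0.0, 35.7]
force: [0.3, 0.5, 0.3]
gripper_width: 45.4
gripper_force: 0.0
```

```bash
python3 -c "
from h import *
g=grab_frame('scene'); x,y=288,193
b=cv2.resize(g[y-40:y+40,x-50:x+50,::-1],(750,600),interpolation=cv2.INTER_CUBIC)
cv2.imwrite('pics/wz2.png',b)"
```

```text
(no output)
```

View pics/wz2.png

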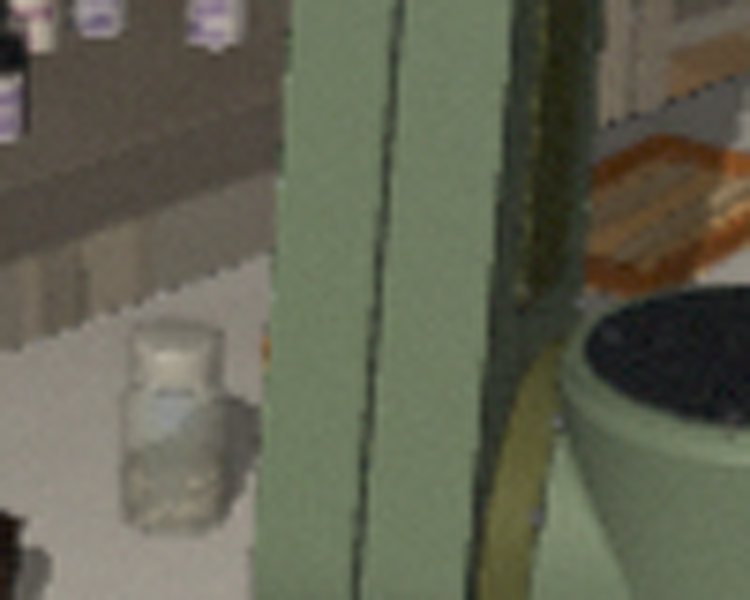

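The upper arm still hides the whistle. The start pose left that tray in view, so I'll swing left and check with the network's numbers.

Request:
{"api": "send_rows", "payload": {"deltas": [[[0.065, -0.065, 0], [0, 0, 0]], [[0.065, -0.065, 0], [0, 0, 0]], [[0.065, -0.065, 0], [0, 0, 0]], [[0.065, -0.065, 0], [0, 0, 0]], [[0.065, -0.065, 0], [0, 0, 0]], [[0.065, -0.065, 0], [0, 0, 0]], [[0.065, -0.065, 0], [0, 0, 0]], [[0.065, -0.065, 0], [0, 0, 0]], [[0.065, -0.065, 0], [0, 0, 0]], [[0.065, -0.065, 0], [0, 0, 0]]]}}

```text
time_s: 35.7
ee_pos: [376.6, 107.6, 221.6]
ee_rot: [-180.0, 0.1, 36.0]
force: [1.5, -0.8, 0.2]
gripper_width: 45.8
gripper_force: 0.0
```

Request:
{"api": "send_rows", "payload": {"deltas": [[[0.0116, -0.0778, 0], [0, 0, 0]], [[0.0116, -0.0778, 0], [0, 0, 0]], [[0.0116, -0.0778, 0], [0, 0, 0]], [[0.0116, -0.0778, 0], [0, 0, 0]], [[0.0116, -0.0778, 0], [0, 0, 0]], [[0.0116, -0.0778, 0], [0, 0, 0]], [[0.0116, -0.0778, 0], [0, 0, 0]], [[0.0116, -0.0778, 0], [0, 0, 0]], [[0.0116, -0.0778, 0], [0, 0, 0]], [[0, 0, 0], [0, 0, 0]]]}}

```text
time_s: 36.7
ee_pos: [212.2, 422.3, 221.2]
ee_rot: [-179.9, 0.1, 36.2]
force: [-0.7, -0.8, -0.3]
gripper_width: 45.3
gripper_force: 0.0
```

```bash
python3 -c "
from h import *
g=grab_frame('scene')
for d in trace('scene','whistle'):
    y,x=np.nonzero(d['pixels']); print(d['p'],d['bbox'],x.mean(),y.mean())
for d in trace('scene','whistle_tray'): print('tray',d['p'],d['bbox'])
print('expected base/top px',px('scene',[478,-178,4]),px('scene',[478,-178,50]))
print('orig base/top px',px('scene',[436,44,0]),px('scene',[436,44,46]))
c=g[178:208,270:306].astype(int); m=c.sum(2)//3
print('\n'.join(' '.join('%3d'%v for v in r) for r in (c[:,:,0]-c[:,:,2])[:, ::1]))"
```

```text
tray 0.75 [273.6, 191.2, 31.7, 13.7]
expected base/top px [288.06574876 199.00320208] [288.37906773 186.20473121]
orig base/top px [235.40053344 218.80279631] [235.12331884 205.12156682]
 17  19  18  17  16  17  17  19  18  18  16  19  18  18  18  16  19  20  17  17  17  20  18  16  26  10  12  13  14  17  16  15  12  15  12  15
 19  16  18  15  17  18  18  17  17  14  17  19  15  18  17  17  16  18  18  17  13  15  15  14  14  14  13  16  15  15  15  14  13  14  14  17
 18  18  16  15  19  19  18  19  19  16  18  17  18  18  17  18  18  17  15  12  11  13  14  16  16  14  15  17  17  13  12  15  13  19  22  29
 16  15  18  20  18  16  20  18  19  17  18  16  20  18  15  14  18  13  10  13  13  15  16  14  16  13  15  15  15  14  16  16  25  29  58  81
 19  19  19  17  17  17  17  18  17  16  19  18  15  17  15   9  16  14  14  15  14  12  16  16  14  16  14  16  15  13  19  38  57  80  80  69
 16  18  19  19  19  17  16  16  17  17  15  15  11  14  13  17  12  15  16  17  15  14  15  13  15  13  14  13  13  16  34 114  87  77  83  74
 18  18  15  18  17  14  17  16  15  16  12  14  
[... 2706 characters left out ...]
  15  18  19  35  57  64  69  84  78  84  87  89  88 100  97 100 100  98 101 103 101  96 109  50  39  26  14  17  18  18  18
 16  17  17  16  13  16  17  16  16  17  14  16  17  29  42  62  63  70  82  76  84  87  87  82  99  98  91 105  44  30  17  15  18  15  18  17
 17  17  16  15  18  15  17  18  15  19  15  14  18  18  18  15  18  16  21  32  41  58  57  64  81  85  93  81  22  16  16  18  17  19  15  18
 12  15  15  14  15  16  16  16  16  17  17  15  16  17  18  15  17  16  16  17  15  17  18  19  22  37  53  37  17  15  16  18  16  18  16  11
  9  10  10  13  15  18  15  16  17  17  15  17  16  17  14  17  14  19  16  14  14  17  17  18  18  17  16  15  16  17  17  15  16  13  13   7
```

The whistle's top shows at row 186, against 186.2 expected for upright at full 46 mm height. Lying down it would reach only about row 190. I'm handing the job in.

```bash
python3 -c "
from workcell import *
print(job_done())"
```

```text
the job is handed in; nothing more can be done
None
```

I handed the job in at about 37 s; the verdict isn't shown. The last pictures have a canister upright in each bay, both sticks side by side in the long tray, the whistle standing in the square tray, and the jar and clay lump unmoved.

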